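# Switch the cleaned desk fan off and snap its hub cap home

### The arm

A 6-joint arm with a two-finger parallel gripper is mounted at the origin on the work surface; the furniture and walls round the work are solid. World frame = base frame: x ahead of the robot, y to its left, z up, the work surface at z = 0. Lengths are in m, angles in degrees, forces in N, time in s.
With the tool pointing down it reaches from about 0.3 to 0.75 m from the base axis. Payload 8.5 kg.
Tool frame: the origin (TCP) lies midway between the tips of the shut fingers; the grasp point (between the pads) lies 19 mm behind it; z points along the fingers, y is the line along which they close (so a half turn about z gives the same grasp; the last joint's range is limited). The gripper opens to 85 mm and grips with 20 to 120 N. Pads are 22 mm wide; open, the fingers measure 114 mm over their backs; the gripper's body (76 mm by 85 mm) begins 54 mm behind the grasp point. The pads swing forward as they close: fully open they stand 13 mm farther back than shut.
Start: joints at [-79.257, 21.807, 74.336, -0, 83.858, -12.336], TCP at [0.216, -0.506, 0.231] pointing down, gripper open.
Joint ranges: [-178.18, 178.18], [-50.72, 133.34], [12.68, 142.11], [-81.47, 261.47], [9.98, 163.14], [-165.26, 165.26]. Speed limits (degrees/s): [136.94, 136.94, 180, 180, 180, 180].

### API

Orientations are given as a 3x3 rotation matrix whose columns are the frame's x, y, z axes.
In Python, from rig import monitor, optics, close_job, models gives the robot as it stands.
- The arm moves only by the tool step_arm, never from a script. Its arguments are lists of equal length, an entry for each row: "fingers": the closure, from -1 (fully open) to 1 (shut); "travel": the shift along the tool's x, y, z scaled (see below), a list of three; "twist": the turn about the tool's z scaled (see below). In form: {"fingers": [fingers, ...], "travel": [[tx, ty, tz], ...], "twist": [twist, ...]}. A call has 1 to 10 rows; each row shifts and turns the commanded pose from where the row before left it, along the tool's axes as they then stand; what a row does not reach is not made up. The controller multiplies each number of a shift by 100 mm and each number of a turn by pi rad. A row lasts 1/8 s, in which the tool goes at most 62.5 mm and 10.7 degrees, less where a joint would pass 70% of its speed; a pose out of reach is approached as far as the arm can. A call with a number of a shift or a turn outside -1 to 1 is refused whole. A call with a gripper value outside its range is refused whole. The fingers move at their own pace and stop on an object; "force" is the grip in N (left out, the last holds). Time passes only in rows, so rows that do not move let the fingers close. It gives the time, the measured TCP pose, the force, the opening and the grip force at its end, in the units of the state.
- monitor.observe(): the state, without advancing time (a new reading comes with each control period).
- optics.get_image(name): name is "scene" or "top"; returns (picture, depth): 384x512x3 uint8, blue, green, red; 384x512 float32, m along the optical axis (not along the pixel's ray), 0 where there is no reading.
- optics.get_calibration(name): a dict with "vertical_fov" (degrees; the focal length in pixels is half the picture's height over the tangent of half this angle, whatever the lens; pixels are square), "cx", "cy" (the principal point, pixels), "world_from_camera" (4x4, takes a point from camera to world coordinates). Camera axes: x right, y up, looking along -z (the intrinsics and any distortion apply to the point x, -y, -z); pixel columns grow to the right and rows downward; lengths in m; the calibration is good to about 2 mm. A picture is of the moment at which its call begins. get_calibration takes no time and is no camera call.
- close_job(): hands the job in; it is judged then, once.
Trained networks look in the newest picture that a camera, given by its name, has taken for a name from the list of things; names that differ only in an ending like _2 or _b are one class to them, and where a whole thing is asked for, a point or a joint stands for the part that bears it (a point fixed in the world has none). Each returns a list of dicts, best first, with "confidence" (0 to 1); they miss things now and then, are a little off and sometimes report something else, mostly with a low value. They report only what shows in the picture. A call takes as long as a camera call.
- models.trace(camera, query): "mask" (384x512 bool, what is visible of it) and "point" ([column, row] in pixels, amid what is visible of it).
- models.landmark_of(camera, query): "point" ([column, row] in pixels: a listed point, or the origin of a listed thing).
The state is a dict: "time_s": time; "q": joint angles; "qvel": joint speeds; "joint_efforts": joint torques, N m; "position": TCP position; "tool_rot": TCP orientation; "ft_force": force on the tool from outside, world axes, zero at the start; "wrist_torque": the same for the moment, N m; "grip_width": finger opening in m; "gripper_force": force on a finger pad.
Only numpy, scipy, OpenCV 4.12 (cv2) and the standard library are available. Lean on these libraries where they do the work, as an engineer would, in place of code of your own. Each camera call takes 0.05 s, during which the arm holds its last target. There are 200 camera calls.

### The job

The desk fan has just been cleaned: it lies folded flat, blades up, unplugged and with its front guard off. First turn its speed selector back to off, with the pointer at the open ring mark, so that it cannot start up later; then put the loose hub cap on the stud in the middle of the blades and press it straight down until it clicks and sits flush on the hub. Leave the guard, the mug and the dropper bottle where they are, and finish with the hand still on the cap, pressing it down firmly; nothing is let go at the end.

Things in the scene. Friction and masses are not known exactly. Their poses are not given: they have to be found in the camera images.
- fan: white desk fan, fixed, folded flat on a foot 88 mm wide: round head 164 mm across, rim 70 mm high, inner width 152 mm, five grey blades facing up (at most 55 mm high). The foot sticks out on the robot's side as a control pod, 38 mm high, with the speed selector. Origin: on the desk under the shaft; x axis points from the selector to the shaft (away from the robot, yaw varies), z up
- selector_grip (a point): grip point on the speed selector's upright axis, 54 mm above the desk, 140 mm from the shaft. The knob is a white bar 40 long, 12 wide, its top 64 mm above the desk, on a skirt 45 across whose top is 44 mm above the desk; pinch it across the 12 mm. Turns with the knob: x axis runs along the bar to the pointer end (dark line), z up. The head's rim (70 mm high) is 59 mm from this axis
- selector (a joint): selector angle, rad, positive clockwise from above; four detents: -0.7 breeze (wave mark), 0 off (open ring mark, pointer towards the shaft along the fan's x), 0.7 low (one dot), 1.4 high (two dots). Starts at low or high. Let go within 0.2 of a mark it snaps to it; takes about 0.1 N m to turn; end stops just past the outer marks
- cap: loose grey hub cap, a ribbed cylinder 41 mm across and 34.5 mm high with a slightly domed top, 28 to 56 g; it stands on the desk with its open side down. Origin: centre of its underside; z axis up through its top. The hole in its underside has a snap lip of 17 mm inner diameter, 2.5 mm high, and widens to 25 mm above it, 22 mm deep. Pinch it by its sides from above
- hub: grey flat-topped hub of the blades, 41 mm across. Origin: centre of its flat top, 58 mm above the desk on the shaft, where the cap's underside sits; z up. A round-topped steel stud, 13 mm thick, 21 mm high, stands on it, with four sprung shoulders that bulge to 22 mm across, 8 mm above the hub
- guard: the fan's white front guard, a round wire grille 165 mm across and 13 mm high, loose, flat on the desk to the right of the fan: to be left alone. Origin: centre of its underside
- mug: striped mug, 85 mm across and 98 mm high, loose, behind on the right: to be left alone. Origin: centre of its underside
- stud_top (a point): top of the stud, 21 mm above the hub's flat top. Pressing: the cap's lip meets the sprung shoulders when its underside is about 13 mm above the hub; some 10 to 15 N of downward push squeezes them in; at about 5 mm the force drops as they spring out above the lip, and push the cap down onto the hub
- dropper_bottle: small brown dropper bottle with a black bulb, 33 mm across and 102 mm high, loose, standing left of the fan: to be left alone. Origin: centre of its underside

How it is judged (in metres and radians):
On the way, in this order (a step that is already met when the one before it is completed fails the run):
1. the speed selector stands at the off mark (value of joint selector between -0.15 and 0.15 rad), for 0.3 s.
2. the hub cap has clicked down onto the hub (z of cap in the frame of hub between -0.003 and 0.002 m and horizontal distance between cap and hub below 0.004 m and angle between cap's own z axis and vertical below 0.1 rad), for 0.2 s.
At the end, for the whole second after the job is handed in: the selector stands at off (within 0.15 rad); the cap's underside is within 2 mm of the hub's top, centred on it within 4 mm and level within 0.1 rad; and the fingers are still on the cap, pressing it onto the hub with more than 3 N (all of step 1 and all of step 2 and contact force between cap and hub above 3 N and contact force between the fingers and cap above 3 N); the arm keeps its last pose, push and grip.
It fails at once if the front guard is shifted by more than 20 mm (distance of guard from where it was at the start of the episode above 0.02 m).
It fails at once if the mug is shifted by more than 20 mm (distance of mug from where it was at the start of the episode above 0.02 m).
It fails at once if the dropper bottle is shifted by more than 20 mm (distance of dropper_bottle from where it was at the start of the episode above 0.02 m).
It also fails if it takes over 58 s, if anything falls off the work surface, if the arm or the gripper's body presses on something with over 40 N, if the wrist force passes 120 N, or if a joint passes its speed limit or range.

## Working session

There is one attempt and no reset: what is moved stays moved. The work goes in short steps, Python scripts to look and compute and a tool call to move; the robot and the scene stay as the last step left them, time stands still between calls to the robot, and variables do not carry over. Pictures are saved under pics/ and viewed, at most 10 in all, crops included, and the job is handed in when it is done.

Besides the shell and the picture viewer there is one more tool, called as name(argument=value, ...), one argument or row to a line, values as JSON. step_arm: Moves the arm, as the interface text tells. Its arguments: {"type":"object","properties":{"fingers":{"type":"array","items":{"type":"number"}},"travel":{"type":"array","items":{"type":"array","items":{"type":"number"}}},"twist":{"type":"array","items":{"type":"number"}},"force":{"type":"number"}},"required":["fingers","travel","twist"]}

```bash
mkdir -p pics
cat > h.py <<'E'
import numpy as np, cv2
from rig import monitor, optics, close_job, models
np.set_printoptions(precision=4,suppress=True)
def px2w(cam,uv,depth=None,z=None):
    c=optics.get_calibration(cam); f=192/np.tan(np.radians(c['vertical_fov']/2)); T=np.array(c['world_from_camera'])
    uv=np.atleast_2d(np.asarray(uv,float))
    d=np.c_[(uv[:,0]-c['cx'])/f,-(uv[:,1]-c['cy'])/f,-np.ones(len(uv))]
    if depth is not None: return (d*np.asarray(depth).reshape(-1,1))@T[:3,:3].T+T[:3,3]
    w=d@T[:3,:3].T; s=(z-T[2,3])/w[:,2]; return T[:3,3]+w*s[:,None]
def cloud(cam,mask,dep):
    v,u=np.nonzero(mask&(dep>0)); return px2w(cam,np.c_[u,v],dep[v,u])
E
python3 - <<'E'
from h import *
for cam in ('top','scene'):
    im,d=optics.get_image(cam); cv2.imwrite(f'pics/{cam}0.png',im)
    c=optics.get_calibration(cam); print(cam,c)
    for q,z in (('selector_grip',.054),('cap',0),('hub',.058),('stud_top',.079),('fan',0),('guard',0),('mug',0),('dropper_bottle',0)):
        for r in models.landmark_of(cam,q)[:1]: print(q,r['confidence'],np.round(r['point'],1),px2w(cam,r['point'],z=z)[0])
    for r in models.trace(cam,'cap')[:1]:
        P=cloud(cam,r['mask'],d); t=P[P[:,2]>np.percentile(P[:,2],95)-.004]; print('cap mask',r['confidence'],len(P),P.min(0),P.max(0),t.mean(0), (t.min(0)+t.max(0))/2)
print(monitor.observe())
E
```

```text
top {'vertical_fov': 54.84657820631511, 'cx': 250.04440562156552, 'cy': 195.1988804511537, 'world_from_camera': array([[-0.0119,  0.9968, -0.0785,  0.4949],
       [-0.9997, -0.0102,  0.0229,  0.0457],
       [ 0.022 ,  0.0787,  0.9967,  0.917 ],
       [ 0.    ,  0.    ,  0.    ,  1.    ]])}
selector_grip 0.8 [233.6 236.6] [0.467  0.0652 0.054 ]
cap 0.59 [322.2 229.2] [ 0.4807 -0.1532  0.    ]
hub 0.77 [236.  176.7] [0.6062 0.0583 0.058 ]
stud_top 0.65 [232.3 175.2] [0.607  0.0664 0.079 ]
fan 0.61 [235.8 183.7] [0.5962 0.0598 0.    ]
guard 0.79 [338.3 174.4] [ 0.6172 -0.1976  0.    ]
mug 0.88 [295.3 135.1] [ 0.7181 -0.0915  0.    ]
dropper_bottle 0.72 [139.  241.7] [0.4558 0.2977 0.    ]
cap mask 0.6 260 [ 0.4572 -0.1779 -0.    ] [ 0.4959 -0.1378  0.038 ] [ 0.4765 -0.1579  0.0341] [ 0.4768 -0.1575  0.035 ]
scene {'vertical_fov': 45.002511955833704, 'cx': 258.48011641358494, 'cy': 200.01211265300705, 'world_from_camera': array([[ 0.2805,  0.6767, -0.6807, -0.3536],
       [-0.9598,  0.1914, -0.2052, -0.2211],
       [-0.0085,  0.7109,  0.7033,  1.012 ],
       [ 0.    ,  0.    ,  0.    ,  1.    ]])}
cap 0.65 [325.5 252.4] [ 0.4778 -0.1634  0.    ]
dropper_bottle 0.85 [166.5 225. ] [0.4514 0.3059 0.    ]
cap mask 0.64 243 [ 0.4506 -0.1773 -0.0063] [ 0.5194 -0.1357  0.0362] [ 0.4716 -0.1569  0.0319] [ 0.4706 -0.1565  0.0328]
{'time_s': 1.0, 'q': array([-79.2556,  21.805 ,  74.3354,  -0.0008,  83.8573, -12.3358]), 'qvel': array([-0.0915, -0.0052,  0.0227,  0.0666,  0.0187,  0.0065]), 'joint_efforts': array([ -0.0015, -44.8344, -23.1463,  -0.0003,   0.0005,  -0.    ]), 'position': array([ 0.2156, -0.506 ,  0.2313]), 'tool_rot': array([[ 0.92 ,  0.392, -0.   ],
       [ 0.392, -0.92 , -0.   ],
       [-0.   ,  0.   , -1.   ]]), 'ft_force': array([ 0.1557, -0.3113,  0.1757]), 'wrist_torque': array([ 0.0365, -0.0561,  0.0425]), 'gripper_force': 0.0, 'grip_width': 0.08555512236567896}
```

View images.

Run:
```python
from h import *
a=cv2.imread('pics/top0.png'); b=cv2.imread('pics/scene0.png')
A=cv2.resize(a[130:290,160:360],(800,640),interpolation=cv2.INTER_CUBIC)[:600]
cv2.imwrite('pics/a.png',A); cv2.imwrite('pics/b.png',cv2.resize(b,(800,600)))
```

```text
(no output)
```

View pics/a.png

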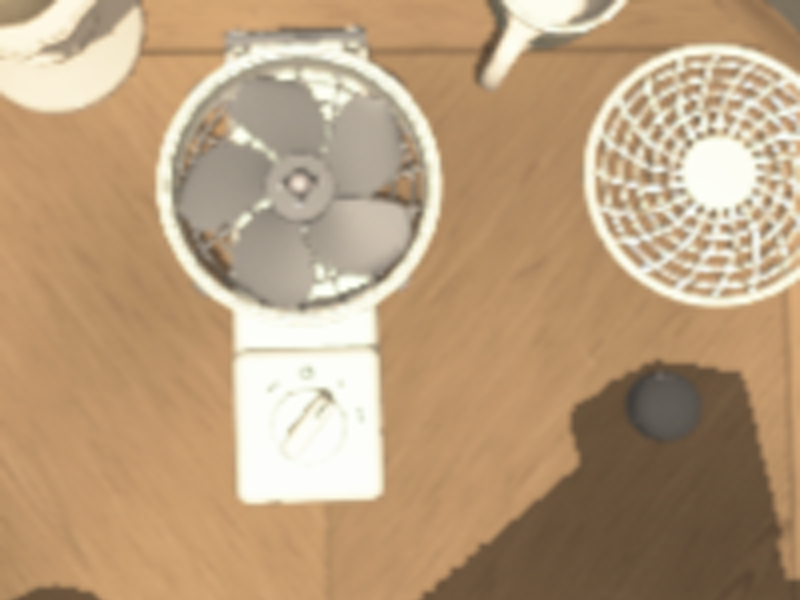

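View pics/b.png

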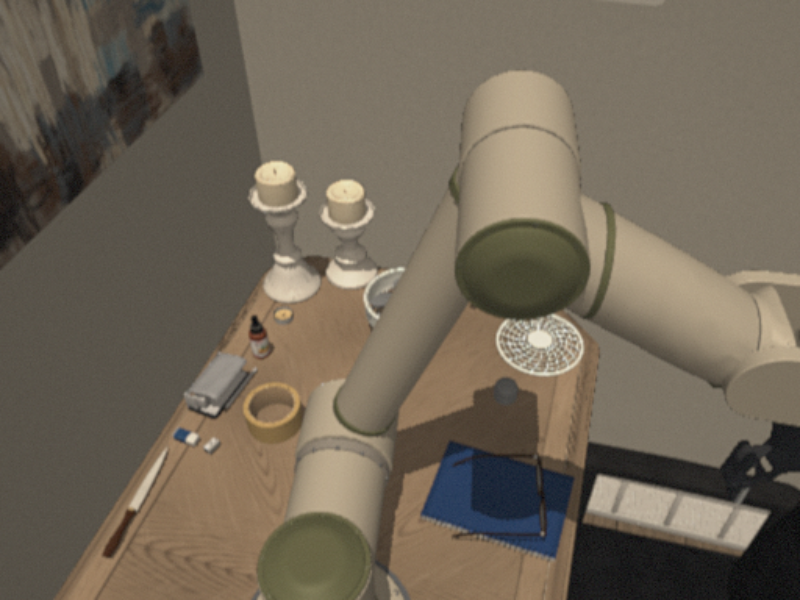

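The top view shows the knob centred near pixel (237.7, 236), with its pointer up-right at about 38° (low). The hub is near (235, 176) and the cap near (326, 231). In the scene view the arm hides the fan.

Run:
```python
from h import *
from scipy.optimize import least_squares
print(px2w('top',[[237.7,236.2],[235,176.2],[236.7,222.7]],z=.05))
Ds=[]
for i in range(3):
    im,d=optics.get_image('top'); Ds.append(d)
d=np.median(Ds,0); P=cloud('top',np.ones(d.shape,bool),d)
def circ(Q,c0,r=None):
    f=lambda p:np.hypot(*(Q[:,:2]-p[:2]).T)-(p[2] if r is None else r)
    s=least_squares(f,[*c0,.05] if r is None else c0,loss='soft_l1',f_scale=.002); return s.x
rr=np.hypot(P[:,0]-.607,P[:,1]-.06)
Q=P[(P[:,2]>.062)&(P[:,2]<.076)&(rr<.095)&(rr>.068)]; print('rim',len(Q),Q[:,2].mean(),circ(Q,(.607,.06)),(Q.min(0)+Q.max(0))/2)
Q=P[(P[:,2]>.052)&(P[:,2]<.064)&(rr<.025)]; print('hub',len(Q),circ(Q,(.607,.06)),Q.mean(0))
Q=P[(P[:,2]>.064)&(rr<.025)]; print('stud',len(Q),Q.mean(0),Q[:,2].max())
rr=np.hypot(P[:,0]-.467,P[:,1]-.06)
Q=P[(P[:,2]>.052)&(P[:,2]<.070)&(rr<.03)]; C=np.cov(Q[:,:2].T); w,v=np.linalg.eigh(C); 
print('knob',len(Q),Q.mean(0),v[:,1],np.sqrt(w*12)); 
rr=np.hypot(P[:,0]-.477,P[:,1]+.157)
Q=P[(P[:,2]>.029)&(rr<.03)]; print('cap',len(Q),Q.mean(0),(Q.min(0)+Q.max(0))/2,Q.max(0)-Q.min(0))
Q=P[(abs(P[:,2]-.038)<.005)&(abs(P[:,0]-.46)<.04)&(abs(P[:,1]-.06)<.06)]; print('pod',(Q.min(0)+Q.max(0))/2,Q.max(0)-Q.min(0))
for q,z in (('selector_grip',.054),('hub',.058),('stud_top',.079),('cap',0)):
  for k in range(2):
    optics.get_image('top')
    print(q,[(r['confidence'],px2w('top',r['point'],z=z)[0][:2]) for r in models.landmark_of('top',q)[:1]])
print(monitor.observe()['time_s'])
```

```text
[[0.4677 0.0557 0.05  ]
 [0.6084 0.0608 0.05  ]
 [0.499  0.0578 0.05  ]]
rim 647 0.07054623985476005 [0.6066 0.0606 0.0783] [0.6068 0.0602 0.0682]
hub 240 [0.6069 0.0605 0.0161] [0.606  0.0601 0.0576]
stud 30 [0.6063 0.0611 0.0758] 0.08098453222701518
knob 90 [0.4671 0.0574 0.0637] [-0.7835  0.6214] [0.012  0.0395]
cap 201 [ 0.4757 -0.1578  0.0329] [ 0.4755 -0.1583  0.0333] [0.036  0.0388 0.0085]
pod [0.461  0.0574 0.038 ] [0.0758 0.0857 0.01  ]
selector_grip [(0.7, array([0.4708, 0.0584]))]
selector_grip [(0.56, array([0.4722, 0.0575]))]
hub [(0.77, array([0.6091, 0.0669]))]
hub [(0.51, array([0.6068, 0.0527]))]
stud_top [(0.76, array([0.6045, 0.0657]))]
stud_top [(0.64, array([0.6081, 0.065 ]))]
cap [(0.73, array([ 0.4819, -0.1525]))]
cap [(0.58, array([ 0.4785, -0.1509]))]
1.95
```

step_arm(
  fingers=[-0.2,-0.2,-0.2,-0.2,-0.2,-0.2,-0.2,-0.2,-0.2,-0.2],
  travel=[
    [0.45,-0.42,0],
    [0.45,-0.42,0],
    [0.45,-0.42,0],
    [0.45,-0.42,0],
    [0.45,-0.42,0],
    [0.45,-0.42,0],
    [0.45,-0.42,0],
    [0.45,-0.42,0],
    [0.45,-0.42,0],
    [0.45,-0.42,0],
  ],
  twist=[0,0,0,0,0,0,0,0,0,0],
  force=30,
)

```text
time_s: 3.2
position: [0.4655, 0.0589, 0.2316]
tool_rot: [[0.92, 0.392, 0.001], [0.392, -0.92, -0.0], [0.001, 0.001, -1.0]]
ft_force: [0.6, -1.2, 1.0]
grip_width: 0.0512
gripper_force: 0.0
```

step_arm(
  fingers=[-0.2,-0.2,-0.2,-0.2,-0.2,-0.2,-0.2,-0.2],
  travel=[
    [0,0,0],
    [0,0,0],
    [0,0,0],
    [0,0,0],
    [0,0,0],
    [0,0,0],
    [0,0,0],
    [0,0,0],
  ],
  twist=[0.057,0.057,0.057,0.057,0.057,0.057,0,0],
)

```text
time_s: 4.2
position: [0.4649, 0.0568, 0.2314]
tool_rot: [[0.785, -0.62, 0.0], [-0.62, -0.785, -0.0], [0.0, -0.0, -1.0]]
ft_force: [-0.1, -0.1, 0.4]
grip_width: 0.0511
gripper_force: 0.0
```

step_arm(
  fingers=[-0.2,-0.2,-0.2,-0.2,-0.2,-0.2],
  travel=[
    [0.013,-0.018,0.4],
    [0,0,0.4],
    [0,0,0.4],
    [0,0,0.4],
    [0,0,0.22],
    [0,0,0],
  ],
  twist=[0,0,0,0,0,0],
)

```text
time_s: 4.95
position: [0.4665, 0.0574, 0.0483]
tool_rot: [[0.784, -0.621, -0.003], [-0.621, -0.784, 0.0], [-0.003, 0.002, -1.0]]
ft_force: [-0.4, 0.2, 0.6]
grip_width: 0.0512
gripper_force: 0.0
```

step_arm(
  fingers=[0.6,1,1,1,1],
  travel=[
    [0,0,0],
    [0,0,0],
    [0,0,0],
    [0,0,0],
    [0,0,0],
  ],
  twist=[0,0,0,0,0],
)

```text
time_s: 5.58
position: [0.4681, 0.0579, 0.0505]
tool_rot: [[0.783, -0.622, 0.003], [-0.622, -0.783, 0.001], [0.002, -0.003, -1.0]]
ft_force: [0.4, 5.3, 5.1]
grip_width: 0.0112
gripper_force: 34.1
```

step_arm(
  fingers=[1,1,1,1,1,1,1,1,1],
  travel=[
    [0,0,-0.03],
    [0,0,0],
    [0,0,0],
    [0,0,0],
    [0,0,0],
    [0,0,0],
    [0,0,0],
    [0,0,0],
    [0,0,0],
  ],
  twist=[0,-0.032,-0.032,-0.032,-0.032,-0.032,-0.032,-0.03,0],
  force=40,
)

```text
time_s: 6.7
position: [0.4681, 0.0588, 0.0512]
tool_rot: [[1.0, 0.026, 0.002], [0.026, -1.0, 0.003], [0.002, -0.003, -1.0]]
ft_force: [12.3, 12.0, -28.1]
grip_width: 0.0107
gripper_force: 41.3
```

Run:
```python
from h import *
s=monitor.observe(); print(s['wrist_torque'],s['q'],s['tool_rot'])
```

```text
[ 1.8495 -2.0112  0.0003] [ -7.3623  27.2416 101.2536   0.2265  51.4119  80.9928] [[ 0.9997  0.0262  0.002 ]
 [ 0.0262 -0.9997  0.0029]
 [ 0.0021 -0.0028 -1.    ]]
```

step_arm(
  fingers=[0.3,-0.2,-0.2,-0.2,-0.2,-0.2,-0.2,-0.2,-0.2],
  travel=[
    [0,0,0],
    [0,0,0],
    [0,0,0],
    [0,0,-0.3],
    [0,0,-0.4],
    [0,0,-0.4],
    [0,0,-0.4],
    [0,0,0],
    [0,0,0],
  ],
  twist=[0,0,0,0,0,0,0,0,0],
)

```text
time_s: 7.82
position: [0.4666, 0.0574, 0.2017]
tool_rot: [[1.0, 0.026, -0.001], [0.026, -1.0, 0.0], [-0.001, -0.0, -1.0]]
ft_force: [-0.5, -0.1, -0.3]
grip_width: 0.0516
gripper_force: 0.0
```

step_arm(
  fingers=[-1,-1,-1,-1,-1,-1,-1],
  travel=[
    [0,0.43,0],
    [0,0.43,0],
    [0,0.43,0],
    [0,0.43,0],
    [0.035,0.436,0],
    [0,0,0],
    [0,0,0],
  ],
  twist=[0,0,0,0,0,0,0],
)

```text
time_s: 8.7
position: [0.4757, -0.1574, 0.2013]
tool_rot: [[1.0, 0.026, -0.002], [0.026, -1.0, 0.001], [-0.002, -0.001, -1.0]]
ft_force: [-0.1, 0.6, 0.0]
grip_width: 0.0855
gripper_force: 0.0
```

Run:
```python
from h import *
im,d=optics.get_image('top'); 
cv2.imwrite('pics/c.png',cv2.resize(im[150:270,200:360],(800,600),interpolation=cv2.INTER_CUBIC))
P=cloud('top',np.ones(d.shape,bool),d)
rr=np.hypot(P[:,0]-.467,P[:,1]-.0574)
Q=P[(P[:,2]>.052)&(P[:,2]<.070)&(rr<.03)]; w,v=np.linalg.eigh(np.cov(Q[:,:2].T)); print('knob',len(Q),Q.mean(0),v[:,1],np.sqrt(w*12))
im,d=optics.get_image('scene'); P=cloud('scene',np.ones(d.shape,bool),d)
for c,r,z in ((( .4757,-.158),.03,.029),((.6067,.0605),.025,.064),((.6067,.0605),.025,.052)):
    Q=P[(P[:,2]>z)&(P[:,2]<.09)&(np.hypot(P[:,0]-c[0],P[:,1]-c[1])<r)]; print(len(Q), len(Q) and (Q.mean(0),(Q.min(0)+Q.max(0))/2))
print(monitor.observe()['position'])
```

```text
knob 88 [0.467  0.0572 0.0637] [-1.      0.0087] [0.0112 0.0404]
90 (array([ 0.4712, -0.1573,  0.0315]), array([ 0.4714, -0.1574,  0.0328]))
23 (array([0.6017, 0.0614, 0.0716]), array([0.6016, 0.0613, 0.0712]))
117 (array([0.6002, 0.0608, 0.0591]), array([0.6033, 0.0619, 0.065 ]))
[ 0.4759 -0.1569  0.2019]
```

View pics/c.png

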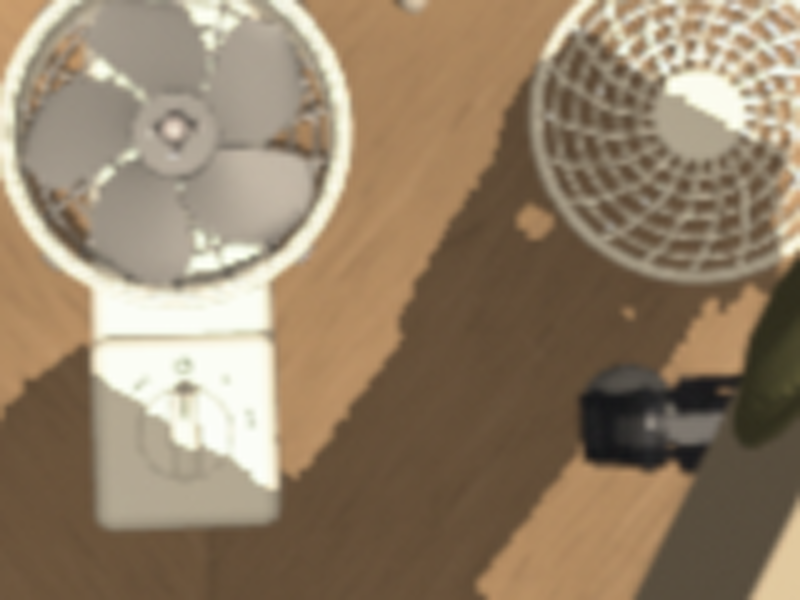

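step_arm(
  fingers=[-1,-1,-1,-1,-1,-1,-1],
  travel=[
    [0,0.005,0.4],
    [0,0,0.4],
    [0,0,0.4],
    [0,0,0.4],
    [0,0,0.25],
    [0,0,0.06],
    [0,0,0],
  ],
  twist=[0,0,0,0,0,0,0],
)

```text
time_s: 9.68
position: [0.4764, -0.1581, 0.0118]
tool_rot: [[1.0, 0.027, 0.0], [0.027, -1.0, -0.0], [0.0, 0.0, -1.0]]
ft_force: [-0.6, -0.4, 0.3]
grip_width: 0.0854
gripper_force: 0.0
```

step_arm(
  fingers=[-0.3,0,0.2,0.5,1,1,1],
  travel=[
    [0,0,0],
    [0,0,0],
    [0,0,0],
    [0,0,0],
    [0,0,0],
    [0,0,0],
    [0,0,0],
  ],
  twist=[0,0,0,0,0,0,0],
  force=90,
)

```text
time_s: 10.55
position: [0.4764, -0.1587, 0.0125]
tool_rot: [[1.0, 0.026, 0.001], [0.026, -1.0, -0.001], [0.001, 0.001, -1.0]]
ft_force: [-2.8, 1.5, 11.2]
grip_width: 0.0378
gripper_force: 90.2
```

step_arm(
  fingers=[1,1,1,1,1],
  travel=[
    [0,0,-0.1],
    [0,0,-0.4],
    [0,0,-0.5],
    [0,0,-0.5],
    [0,0,0],
  ],
  twist=[0,0,0,0,0],
)

```text
time_s: 11.18
position: [0.4774, -0.1592, 0.1651]
tool_rot: [[1.0, 0.026, 0.007], [0.026, -1.0, -0.004], [0.007, 0.004, -1.0]]
ft_force: [-0.1, -0.1, -0.5]
grip_width: 0.0376
gripper_force: 90.7
```

step_arm(
  fingers=[1,1,1,1,1,1,1,1],
  travel=[
    [0.17,-0.26,0],
    [0.26,-0.42,0],
    [0.26,-0.42,0],
    [0.26,-0.42,0],
    [0.26,-0.42,0],
    [0.15,-0.22,0],
    [0,0,0],
    [0,0,0],
  ],
  twist=[0,0,0,0,0,0,0,0],
)

```text
time_s: 12.18
position: [0.6059, 0.0603, 0.1606]
tool_rot: [[1.0, 0.025, -0.002], [0.025, -1.0, -0.0], [-0.002, 0.0, -1.0]]
ft_force: [0.0, -0.5, -1.2]
grip_width: 0.0375
gripper_force: 90.7
```

Run:
```python
from h import *
s=monitor.observe(); print(s['position'],s['ft_force'],s['grip_width'])
im,d=optics.get_image('scene'); im2,d2=optics.get_image('top')
cv2.imwrite('pics/d.png',np.hstack([cv2.resize(im[100:340,170:410],(400,400)),cv2.resize(im2[120:260,180:320],(400,400))]))
r=models.trace('scene','cap')
for x in r[:2]: print(x['confidence'],x['point'],x['mask'].sum(),cloud('scene',x['mask'],d).mean(0) if x['mask'].sum() else 0)
```

```text
[0.6059 0.0603 0.1606] [ 0.0332 -0.4774 -1.2176] 0.03749883752322479
0.59 [264.0, 165.4] 194 [0.5922 0.0592 0.1688]
```

View pics/d.png

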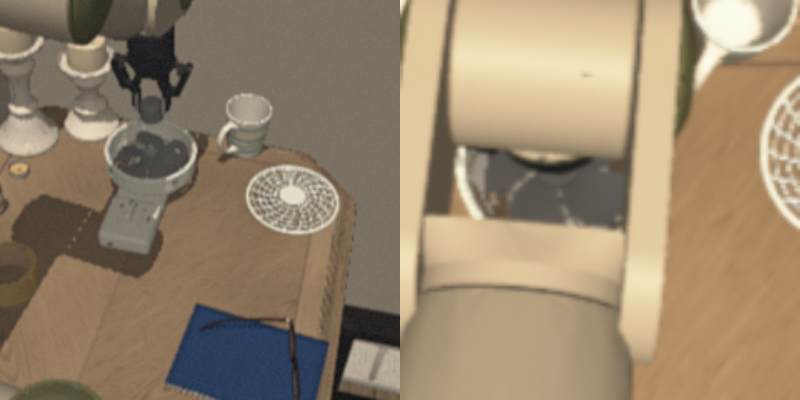

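The scene view shows the cap held upright over the hub, and everything else where it was.

step_arm(
  fingers=[1,1,1,1,1],
  travel=[
    [0.01,-0.005,0.25],
    [0,0,0.25],
    [0,0,0.13],
    [0,0,0],
    [0,0,0],
  ],
  twist=[0,0,0,0,0],
)

```text
time_s: 12.95
position: [0.608, 0.0613, 0.0994]
tool_rot: [[1.0, 0.026, 0.002], [0.026, -1.0, -0.0], [0.002, 0.0, -1.0]]
ft_force: [-0.3, 0.7, -0.9]
grip_width: 0.0373
gripper_force: 90.7
```

step_arm(
  fingers=[1,1,1,1,1],
  travel=[
    [0,0,0.03],
    [0,0,0.03],
    [0,0,0.04],
    [0,0,0],
    [0,0,0],
  ],
  twist=[0,0,0,0,0],
)

```text
time_s: 13.58
position: [0.6076, 0.0615, 0.0883]
tool_rot: [[1.0, 0.026, 0.0], [0.026, -1.0, 0.0], [0.0, -0.0, -1.0]]
ft_force: [0.1, 0.7, -0.5]
grip_width: 0.0374
gripper_force: 90.7
```

step_arm(
  fingers=[1,1,1,1],
  travel=[
    [0,0,0.03],
    [0,0,0.03],
    [0,0,0],
    [0,0,0],
  ],
  twist=[0,0,0,0],
)

```text
time_s: 14.08
position: [0.6075, 0.0618, 0.0825]
tool_rot: [[1.0, 0.026, 0.0], [0.026, -1.0, 0.001], [0.0, -0.001, -1.0]]
ft_force: [-1.3, 3.3, 3.2]
grip_width: 0.0379
gripper_force: 91.1
```

step_arm(
  fingers=[1,1,1,1,1],
  travel=[
    [0,0,0.03],
    [0,0,0.03],
    [0,0,0.03],
    [0,0,0],
    [0,0,0],
  ],
  twist=[0,0,0,0,0],
)

```text
time_s: 14.7
position: [0.6069, 0.0615, 0.072]
tool_rot: [[1.0, 0.026, -0.002], [0.026, -1.0, 0.0], [-0.002, -0.0, -1.0]]
ft_force: [1.8, 3.4, -9.6]
grip_width: 0.0378
gripper_force: 91.2
```

step_arm(
  fingers=[1,1,1,1],
  travel=[
    [0,0,0.02],
    [0,0,0.02],
    [0,0,0],
    [0,0,0],
  ],
  twist=[0,0,0,0],
)

```text
time_s: 15.2
position: [0.6078, 0.0611, 0.0706]
tool_rot: [[1.0, 0.026, 0.001], [0.026, -1.0, -0.001], [0.001, 0.001, -1.0]]
ft_force: [-3.5, 0.2, 5.5]
grip_width: 0.0374
gripper_force: 93.0
```

step_arm(
  fingers=[1,1,1,1,1],
  travel=[
    [0,0,0.02],
    [0,0,0.02],
    [0,0,0],
    [0,0,0],
    [0,0,0],
  ],
  twist=[0,0,0,0,0],
)

```text
time_s: 15.82
position: [0.6079, 0.0611, 0.0704]
tool_rot: [[1.0, 0.026, 0.004], [0.026, -1.0, -0.001], [0.004, 0.002, -1.0]]
ft_force: [-14.5, 0.1, 35.4]
grip_width: 0.0375
gripper_force: 96.3
```

Run:
```python
from h import *
s=monitor.observe(); print(s['position'],s['ft_force'],s['wrist_torque'],s['grip_width'])
im,d=optics.get_image('scene'); cv2.imwrite('pics/e.png',cv2.resize(im[130:280,190:340],(600,600),interpolation=cv2.INTER_CUBIC))
```

```text
[0.6079 0.0611 0.0704] [-14.4776   0.0945  35.4342] [ 0.134   2.4867 -0.0105] 0.03749693367244877
```

View pics/e.png

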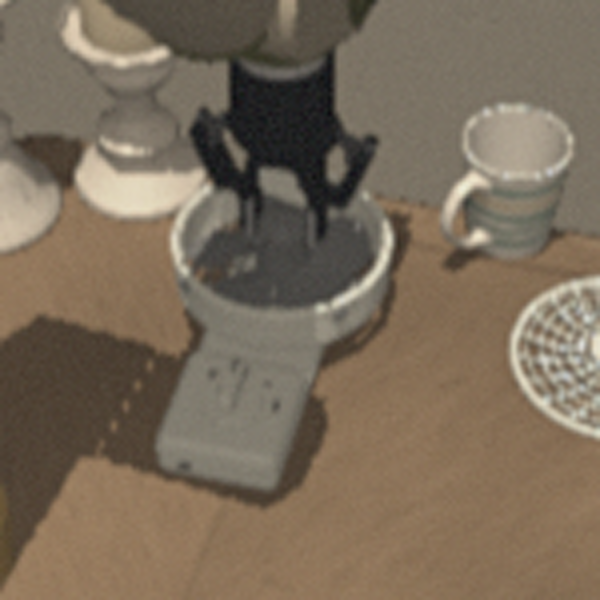

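The cap is stopped hard at the seated height under a 35 N push. The view shows the hand on the cap in the head, the knob at off, and the mug and guard where they were.

```bash
python3 -c "
from h import *
print(close_job())"
```

```text
the job is handed in; nothing more can be done
None
```

I turned the selector to off and pressed the cap onto the stud until it snapped down and stopped hard on the hub. I then handed the job in with the hand still gripping the cap and pressing down at about 35 N; the judge returned no verdict.

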